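Swing the parts dish round to the tin, bearing ball riding level

ROBOT

A 7-joint arm with a two-finger parallel gripper is mounted at the origin on the work surface. World frame = base frame: x ahead of the robot, y to its left, z up, the work surface at z = 0. Lengths are in m, angles in rad, forces in N, time in s.
With the tool pointing down it reaches from about 0.425 to 1.025 m from the base axis. Payload 3.6 kg.
Tool frame: the origin (TCP) lies on the centre line of the jaws, within the pads' length; the fingertips stand manip.tip_reach ahead of it and the grasp point (between the pads) lies 6 mm ahead of it (manip.tip_reach is the distance from the TCP to the fingertips, in m); z points along the fingers, y is the line along which they close (so a half turn about z gives the same grasp; the last joint's range is limited). The gripper opens to 85 mm and grips with 20 to 120 N. Pads are 22 mm wide; open, the fingers measure 114 mm over their backs; the gripper's body (76 mm by 85 mm) begins 54 mm behind the grasp point. The pads swing forward as they close: fully open they stand 13 mm farther back than shut.
Start: joints at [-1.419, 0.591, 0.048, 1.609, -0.033, 0.943, -0.034], TCP at [0.176, 0.703, 0.256] pointing down, gripper open.
Joint ranges: [-2.69, 2.69], [-0.47, 2.24], [-1.27, 1.36], [0.19, 2.51], [-1.53, 4.68], [0.08, 2.07], [-3.09, 3.09]. Speed limits (rad/s): [2.57, 2.57, 3.14, 3.14, 3.14, 3.14, 3.14].

INTERFACE

Orientations are given as a unit quaternion [x, y, z, w].
In Python, from cell import manip gives the robot as it stands. The module is installed in compiled form; this text tells all that it offers.
- The arm moves only by the shell command python3 -m crank 'ROWS' [OPENING] [FORCE]. ROWS is JSON, a list of rows, each a list of 6 numbers: the shift along the tool's x, y, z as a fraction of full scale, then the turn, a rotation vector about the tool's x, y, z as a fraction of full scale. A call has 1 to 12 rows; each row shifts and turns the commanded pose from where the row before left it, along the tool's axes as they then stand; what a row does not reach is not made up. Full scale, the value 1, is 0.6 m for a shift and pi/2 rad for a turn. A row lasts 1/12 s, in which the tool goes at most 41.7 mm and 7.16 degrees, less where a joint would pass 70% of its speed; a pose out of reach is approached as far as the arm can. A call with a number of a shift or a turn outside -1 to 1 is refused whole. A call with a gripper value outside its range is refused whole. OPENING is the opening, from -1 (shut) to 1 (fully open), so that 0 is half open, set as the call begins (- or left out, the last holds). The fingers move at their own pace and stop on an object; FORCE is the grip in N (left out, the last holds). Time passes only in rows, so rows that do not move let the fingers close. It gives the time, the measured TCP pose, the force, the opening and the grip force at its end, in the units of the state.
- manip.state(): the state, without advancing time (a new reading comes with each control period).
- manip.get_image(name): name is "side" or "top" or "wrist"; returns a dict with "pixels" (420x560x3 uint8, blue, green, red), "K" (3x3 intrinsics, pixels), "R" (3x3) and "t" (3): a world point X has camera coordinates R X + t. Camera axes: x right, y down, z forward; pixel columns grow to the right and rows downward; lengths in m; the calibration is good to about 2 mm. A picture is of the moment at which its call begins. There is no depth.
- manip.finish_job(): hands the job in; it is judged then, once.
The state is a dict: "t": time; "q": joint angles; "qd": joint speeds; "tau": joint torques, N m; "eef_pos": TCP position; "tool_rot": TCP orientation; "force": force on the tool from outside, world axes, zero at the start; "moment": the same for the moment, N m; "width": finger opening in m; "grip_force": force on a finger pad.
Only numpy, scipy, OpenCV 4.12 (cv2) and the standard library are available. Lean on these libraries where they do the work, as an engineer would, in place of code of your own. Each camera call takes 0.05 s, during which the arm holds its last target. There are 200 camera calls.

TASK

Pick up the steel parts dish by its wooden bar, lift it clear of the board and, keeping it level so that the loose bearing ball stays in the middle and never rolls out to the steep rim, turn it a quarter turn from how it stood so that the tip of its pouring lip is over the mouth of the open tin, a little above it and not touching. Finish holding the dish there, level and still, ready to pour but not pouring. Do not shift the tins, the carton or the screwdriver.

Things in the scene. Friction and masses are not known exactly. Their poses are not given: they have to be found in the camera images.
- dish_handle (a point): Centre of the wooden bar of the dish's bail handle, the place to grip (from above, fingers closing along the dish's x). The bar runs along the dish's y: 16 mm wide, 22 mm high, 158 mm long; its centre is 115 mm above the dish's underside. Steel straps 16 mm wide carry it at y = +-77 mm. Axes are the dish's: z up, x towards the pouring lip
- dish: The dish: round steel pan 154 mm across, 35 mm high, flat foot 96 mm across, about 0.3 kg; origin at the centre of its underside, same axes. It stands centred and square on the board (within 5 mm and 2 degrees), its lip towards the board's +x. About 70 mm is free between ball and bar
- dish_lip (a point): Tip of the dish's pouring lip: a flat steel tongue 40 mm wide with low side cheeks, its tip 105 mm from the dish's centre along the dish's x and 35 mm above its underside
- dish_hollow (a point): Point in the dish where the ball's centre lies when it rests in the middle: on the dish's axis, 19 mm above its underside. The hollow is a shallow cone (8 degrees) out to radius 48 mm, then a steep (40 degrees) rim begins; the ball touches the rim when its centre is about 44 mm from the middle
- ball_center (a point): Centre of the loose steel bearing ball, 25 mm diameter, 64 g, rolling free in the dish
- board: Fixed rectangular pine board 200 (x) by 160 (y) by 18 mm thick on which the dish stands; origin at the centre of its underside, on the bench; z up
- tin_rim (a point): Centre of the mouth of the open, empty tin: bare metal cylinder, 84 mm outside diameter, 3 mm wall, 90 mm tall, standing loose on the bench to one side (+y or -y) of the board, 190 to 240 mm from the board's centre. Site lies at rim height, z up
- tin: The same open tin, origin at the centre of its underside
- closed_tin: Tin of the same size (84 mm diameter, 90 mm tall) but closed with a lid 88 mm across, on the other side of the board; bystander. Origin at the centre of its underside
- carton: Bystander: closed cardboard carton 80 x 130 x 70 mm beyond the board. Origin at the centre of its underside
- screwdriver: Bystander: screwdriver lying on the bench beyond the board. Origin on its underside
There are look-alikes about, which are no part of the job. Leave any purple look-alike of the tin alone.

How it is judged:
On the way:
1. the dish is lifted clear of the board in the gripper (z of dish in the frame of board above 0.033 m and contact force between dish and board below 0.05 N and contact force between the fingers and dish above 1 N), for 0.2 s.
At the end, for the whole second after the job is handed in: Dish held by the gripper alone, a quarter turn from how it stood (within 15 deg), level within 5.7 deg, under 30 mm/s, touching neither board nor tins; lip tip within 36 mm of the open tin's axis and 5 to 100 mm above its rim; tin upright; ball within 20 mm of the dish's middle (contact force between the fingers and dish above 1 N and angle between the x axis of dish and the y axis of board, either way round below 0.26 rad and angle between each of dish, tin's own z axis and vertical below 0.1 rad and horizontal distance between dish_lip and tin_rim below 0.036 m and z of dish_lip in the frame of tin_rim between 0.005 and 0.1 m and distance between ball_center and dish_hollow below 0.02 m and linear speed of dish below 0.03 m/s and contact force between dish and board below 0.05 N and contact force between dish and tin below 0.05 N and contact force between dish and closed_tin below 0.05 N); the arm keeps its last pose, push and grip.
It fails at once if the ball rolls out to the rim of the dish (centre over 42 mm from the middle) (distance between ball_center and dish_hollow above 0.042 m).
It fails at once if the dish is tipped by more than 14 degrees (angle between dish's own z axis and vertical above 0.25 rad).
It fails at once if a tin, the carton or the screwdriver is shifted by more than 15 mm (distance of any of tin, closed_tin, carton, screwdriver from where it was at the start of the episode above 0.015 m).
It also fails if it takes over 48 s, if anything falls off the work surface, if the arm or the gripper's body presses on something with over 40 N, if the wrist force passes 120 N, or if a joint passes its speed limit or range.

## Working session

There is one attempt and no reset: what is moved stays moved. The work goes in short steps, Python scripts to look and compute and a shell command to move; the robot and the scene stay as the last step left them, time stands still between calls to the robot, and variables do not carry over. Pictures are saved under pics/ and viewed, at most 10 in all, crops included, and the job is handed in when it is done.

```bash
mkdir -p pics; python3 - <<'E'
from cell import manip
import cv2,numpy as np
a=manip.get_image("top");b=manip.get_image("side")
cv2.imwrite("pics/top.png",a["pixels"]);cv2.imwrite("pics/side.png",b["pixels"])
for n,i in(("top",a),("side",b)): np.savez(n+".npz",**i)
print(manip.state(),manip.tip_reach)
print(a["K"],a["R"],a["t"])
E
```

```text
{'t': 0.1, 'q': array([-1.41850148,  0.59198363,  0.0483281 ,  1.6097215 , -0.03329408,
        0.94271228, -0.03371299]), 'qd': array([-0.00139601, -0.00250943, -0.00134013, -0.00177472,  0.00091916,
       -0.00083144, -0.00185682]), 'tau': array([ 5.25411699e-03, -5.50000155e+01,  1.55348741e+00, -1.98823178e+01,
        9.71268571e-03,  3.78605415e-03,  1.96811868e-05]), 'eef_pos': array([0.17624361, 0.70251895, 0.25527708]), 'tool_rot': array([ 1.22563271e-01,  9.92460188e-01, -1.00810904e-03, -5.92639436e-05]), 'force': array([ 0.29244681,  0.38310226, -0.13623369]), 'moment': array([-0.01748702, -0.03600862,  0.00381188]), 'grip_force': 0.0, 'width': 0.08504081515211721} 0.025
[[513.17528335   0.         277.8199212 ]
 [  0.         513.17528335 218.66970043]
 [  0.           0.           1.        ]] [[ 8.20046023e-04 -9.99993955e-01 -3.37892158e-03]
 [-9.89152043e-01 -3.14805475e-04 -1.46894983e-01]
 [ 1.46893031e-01  3.46272783e-03 -9.89146322e-01]] [0.04490813 0.6076496  1.00870975]
```

View pics/top.png

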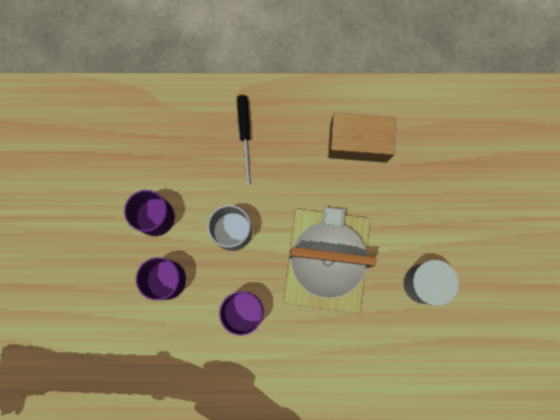

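View pics/side.png

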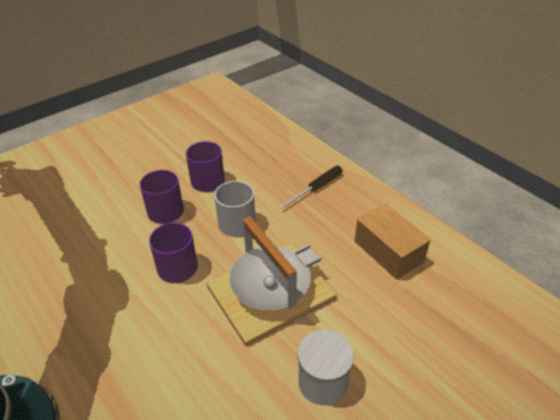

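The top view shows the bare open tin at (230,227). The purple open tins at (149,212), (161,279) and (242,313) are look-alikes, and the pale lidded tin is at (436,283). The dish is at (330,260), with its lip up at (334,215) and its bar running from (292,251) to (375,261). The tin I need is the bare-metal one, since it is open, not purple and beside the board; I'll confirm it in a crop while measuring.

```bash
cat > h.py <<'E'
import numpy as np,cv2
def ray(i,uv,z):
    d=i["R"].T@np.linalg.inv(i["K"])@np.array([uv[0],uv[1],1.]);c=-i["R"].T@i["t"]
    return c+d*(z-c[2])/d[2]
def proj(i,X):
    p=i["K"]@(i["R"]@np.array(X)+i["t"]);return p[:2]/p[2]
def big(m):
    c=max(cv2.findContours(m.astype(np.uint8),cv2.RETR_EXTERNAL,cv2.CHAIN_APPROX_NONE)[0],key=cv2.contourArea);return c
E
python3 - <<'E'
from h import *
a=dict(np.load("top.npz"));im=a["pixels"];hsv=cv2.cvtColor(im,cv2.COLOR_BGR2HSV)
cv2.imwrite("pics/crop.png",cv2.resize(im[170:330,100:480],None,fx=2.1,fy=2.1,interpolation=cv2.INTER_CUBIC))
H,S,V=cv2.split(hsv)
print("bar hsv",hsv[257,340],"board",hsv[290,300],"tin",hsv[227,235],hsv[215,215])
m=(H<14)&(S>140);m[:, :280]=0;m[:235]=0;m[285:]=0;m[:,385:]=0
c=big(m);r=cv2.minAreaRect(c);print("bar",r);bx=cv2.boxPoints(r)
bx=bx[np.argsort(bx[:,0])];e=[ray(a,p,.144) for p in(bx[:2].mean(0),bx[2:].mean(0))]
print(e,"mid",(e[0]+e[1])/2,"len",np.linalg.norm(e[0]-e[1]),"yaw of lip",np.degrees(np.arctan2(*(e[0]-e[1])[[1,0]]))-90)
m=(S<80);m[:, :195]=0;m[:,262:]=0;m[:195]=0;m[260:]=0
c=big(m);el=cv2.fitEllipse(c);print("tin",el,cv2.boundingRect(c))
print(ray(a,el[0],.09))
for x in(.0,):
    R=ray(a,el[0],.09);print(proj(a,R+[0,.042,0]),proj(a,R-[0,.042,0]))
E
```

```text
bar hsv [ 14 161 154] board [ 32  95 169] tin [106  29 186] [40 14 55]
bar ((363.0, 256.0), (0.0, 0.0), 0.0)
[array([ 0.5236291 , -0.11164221,  0.144     ]), array([ 0.5236291 , -0.11164221,  0.144     ])] mid [ 0.5236291  -0.11164221  0.144     ] len 0.0 yaw of lip -90.0
tin ((229.16082763671875, 227.1092071533203), (43.67363739013672, 47.389705657958984), 142.62164306640625) (206, 204, 46, 47)
[0.58417788 0.14047102 0.09      ]
[207.74594782 227.10124346] [250.58190022 227.11717315]
```

View pics/crop.png

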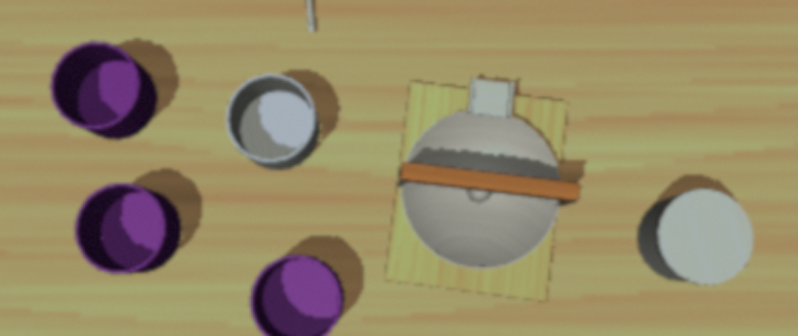

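The crop confirms it: the bare open tin has its rim centre near crop (273,118), full-image (230,226). The bar runs from crop (402,172) to (579,190), and the ball shows just below the bar at (479,195).

```bash
python3 - <<'E'
from h import *
a=dict(np.load("top.npz"));b=dict(np.load("side.npz"))
print("tin",ray(a,(230,226.2),.09))
e=[ray(a,p,.144) for p in((291.4,251.9),(375.7,260.5))];d=e[0]-e[1]
print("bar",e,"mid",(e[0]+e[1])/2,np.linalg.norm(d),"lip yaw",np.degrees(np.arctan2(d[1],d[0]))-90)
cor=[ray(a,np.array(p)/2.1+[100,170],.018) for p in((411,81),(568,101),(547,300),(387,279))]
print("board",np.mean(cor,0),[np.linalg.norm(cor[i]-cor[i-1]) for i in range(4)],"yaw",np.degrees(np.arctan2(*((cor[0]+cor[1]-cor[2]-cor[3])[[1,0]]))))
print("liptip",ray(a,np.array((495,79))/2.1+[100,170],.053))
print("closed",ray(a,np.array((706,236))/2.1+[100,170],.09))
m=(e[0]+e[1])/2; print("side check bar top mid px",proj(b,m), "tin",proj(b,ray(a,(230,226.2),.09)))
E
```

```text
tin [0.58597644 0.13885154 0.09      ]
bar [array([0.53110069, 0.01986685, 0.144     ]), array([ 0.51538478, -0.13473526,  0.144     ])] mid [ 0.52324274 -0.05743421  0.144     ] 0.15539884915028074 lip yaw -5.804402339471778
board [ 0.52482185 -0.05861162  0.018     ] [np.float64(0.19807141384665744), np.float64(0.15859879437578162), np.float64(0.1980201636639893), np.float64(0.157399649489587)] yaw -7.232484441122255
liptip [ 0.62929132 -0.07303957  0.053     ]
closed [ 0.47691881 -0.26017199  0.09      ]
side check bar top mid px [266.7524579  243.23146944] tin [233.44044177 194.02669983]
```

```bash
python3 -m crank '[[-0.03,-0.006,0,0,0,0.019],[-0.067,-0.014,0,0,0,0.038],[-0.067,-0.014,0,0,0,0.038],[-0.067,-0.014,0,0,0,0.038],[-0.067,-0.014,0,0,0,0.038],[-0.067,-0.014,0,0,0,0.038],[-0.067,-0.014,0,0,0,0.038],[-0.067,-0.014,0,0,0,0.038],[-0.067,-0.014,0,0,0,0.038],[-0.067,-0.014,0,0,0,0.038],[-0.067,-0.014,0,0,0,0.038],[-0.06,-0.014,0,0,0,0.038]]' 1 60
python3 -m crank '[[-0.058,-0.014,0,0,0,0.038],[-0.058,-0.014,0,0,0,0.038],[-0.058,-0.014,0,0,0,0.038],[-0.058,-0.014,0,0,0,0.038],[-0.058,-0.014,0,0,0,0.038],[-0.058,-0.014,0,0,0,0.038],[-0.058,-0.014,0,0,0,0.038],[-0.058,-0.014,0,0,0,0.038],[-0.058,-0.014,0,0,0,0.038],[-0.04,-0.01,0,0,0,0.038],[-0.02,-0.005,0,0,0,0.02],[0,0,0,0,0,0]]'
cat >> h.py <<'E'
from scipy.spatial.transform import Rotation as Ro
def rel(s,X,yaw):
    "remaining shift (tool axes, fractions), yaw of tool y now, turn fraction about tool z; total"
    R=Ro.from_quat(s["tool_rot"]).as_matrix();y=np.degrees(np.arctan2(R[1,1],R[0,1]))
    print("pos",s["eef_pos"].round(4),"yaw",round(y,2),"tilt z",R[:,2].round(4),"shift frac",(R.T@(np.array(X)-s["eef_pos"])/.6).round(4),"turn",round((y-yaw)/90,4),"t",s["t"])
E
python3 - <<'E'
from h import *
from cell import manip
rel(manip.state(),[.524,-.058,.235],-6.5)
E
```

```text
t: 1.1
eef_pos: [0.5085, 0.3821, 0.2564]
tool_rot: [0.453, 0.892, -0.0, 0.001]
force: [1.0, -0.0, 0.2]
width: 0.0855
grip_force: 0.0
t: 2.1
eef_pos: [0.5503, 0.031, 0.2565]
tool_rot: [0.706, 0.708, -0.001, 0.0]
force: [-0.7, 0.3, -0.4]
width: 0.0856
grip_force: 0.0
pos [0.5503 0.031  0.2565] yaw 0.12 tilt z [-6.0e-04 -1.7e-03 -1.0e+00] shift frac [-0.1481 -0.0442  0.0361] turn 0.0736 t 2.1
```

```bash
python3 -m crank '[[-0.02,-0.006,0.005,0,0,0],[-0.032,-0.01,0.008,0,0,0],[-0.032,-0.01,0.008,0,0,0],[-0.032,-0.01,0.008,0,0,0],[-0.02,-0.005,0.005,0,0,0],[-0.012,-0.003,0.002,0,0,0],[0,0,0,0,0,0.037],[0,0,0,0,0,0.037],[0,0,0,0,0,0],[0,0,0,0,0,0]]'
python3 - <<'E'
from h import *
from cell import manip
a=manip.get_image("wrist");np.savez("wrist.npz",**a);cv2.imwrite("pics/wrist.png",a["pixels"])
s=manip.state();rel(s,[.524,-.058,.139],-6.5)
print("expected bar ends px",[proj(a,[.5312,.0199,.144]),proj(a,[.5154,-.1347,.144])])
print("cam pos",-a["R"].T@a["t"])
E
```

```text
t: 2.93
eef_pos: [0.5263, -0.0518, 0.2345]
tool_rot: [0.742, 0.67, 0.0, -0.0]
force: [-0.8, 0.2, -0.1]
width: 0.0851
grip_force: 0.0
pos [ 0.5263 -0.052   0.2346] yaw -5.84 tilt z [ 2.e-04  4.e-04 -1.e+00] shift frac [-0.0103 -0.0029  0.1594] turn 0.0073 t 2.9833
expected bar ends px [array([276.10165541, 122.72372129]), array([276.77985892, 320.86106576])]
cam pos [0.53490191 0.02441698 0.35260054]
```

View pics/wrist.png

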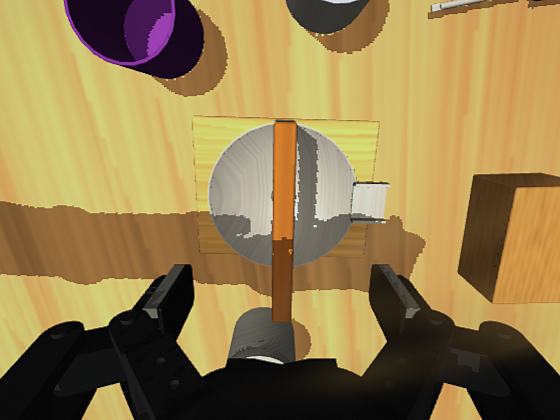

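The wrist view shows the bar between the jaws, far end at (285.5,122) and near end at (281.5,320), with the lip at (372,202). That is about 7 px right of where I expected it.

```bash
python3 - <<'E'
from h import *
from cell import manip
a=dict(np.load("wrist.npz"))
e=[ray(a,p,.144) for p in((285.5,122),(281.5,320))];d=e[0]-e[1];m=(e[0]+e[1])/2
y=np.degrees(np.arctan2(d[1],d[0]))-90
print(e,m,y,np.linalg.norm(d))
rel(manip.state(),[m[0],m[1],.139],y)
E
```

```text
[array([0.53743992, 0.01973425, 0.144     ]), array([ 0.5193144 , -0.13426116,  0.144     ])] [ 0.52837716 -0.05726346  0.144     ] -6.7129230155459965 0.15505843686533274
pos [ 0.5263 -0.052   0.2346] yaw -5.84 tilt z [ 2.e-04  4.e-04 -1.e+00] shift frac [-0.0084  0.0043  0.1594] turn 0.0097 t 2.9833
```

```bash
python3 -m crank '[[-0.0085,0.0035,0,0,0,0.008],[0,0,0.015,0,0,0],[0,0,0.025,0,0,0],[0,0,0.03,0,0,0],[0,0,0.03,0,0,0],[0,0,0.025,0,0,0],[0,0,0.02,0,0,0],[0,0,0.01,0,0,0],[0,0,0.0045,0,0,0],[0,0,0,0,0,0],[0,0,0,0,0,0]]'
python3 - <<'E'
from h import *
from cell import manip
a=manip.get_image("wrist");np.savez("wrist.npz",**a);cv2.imwrite("pics/wrist2.png",a["pixels"])
rel(manip.state(),[.5275,-.0575,.139],-6.6)
E
```

```text
t: 3.9
eef_pos: [0.5278, -0.0588, 0.1393]
tool_rot: [0.748, 0.664, 0.0, 0.0]
force: [-0.0, -0.3, 0.1]
width: 0.0856
grip_force: 0.0
pos [ 0.5279 -0.0588  0.1396] yaw -6.8 tilt z [ 1.3e-03 -1.0e-04 -1.0e+00] shift frac [ 0.0021 -0.001   0.0009] turn -0.0022 t 3.95
```

View pics/wrist2.png

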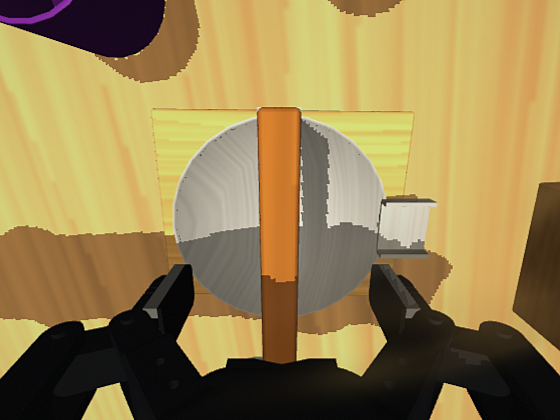

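The bar spans columns 261–297, midway between the pads at 192 and 370, so it is well centred and I can close.

```bash
python3 -m crank '[[0,0,0,0,0,0],[0,0,0,0,0,0],[0,0,0,0,0,0],[0,0,0,0,0,0],[0,0,0,0,0,0],[0,0,0,0,0,0],[0,0,0,0,0,0],[0,0,0,0,0,0],[0,0,0,0,0,0],[0,0,0,0,0,0],[0,0,0,0,0,0],[0,0,0,0,0,0]]' -1 50
python3 -m crank '[[0,0,0,0,0,0],[0,0,0,0,0,0],[0,0,0,0,0,0],[0,0,0,0,0,0]]' -1 70
```

```text
t: 4.95
eef_pos: [0.5271, -0.0586, 0.1391]
tool_rot: [0.748, 0.664, -0.0, -0.0]
force: [-1.8, 1.3, 5.4]
width: 0.0153
grip_force: 49.8
t: 5.28
eef_pos: [0.5271, -0.0586, 0.1392]
tool_rot: [0.748, 0.664, -0.0, -0.0]
force: [-3.5, 0.8, 4.7]
width: 0.0153
grip_force: 68.2
```

```bash
python3 -m crank '[[0,0,-0.002,0,0,0],[0,0,-0.004,0,0,0],[0,0,-0.005,0,0,0],[0,0,-0.005,0,0,0],[0,0,-0.005,0,0,0],[0,0,-0.005,0,0,0],[0,0,-0.005,0,0,0],[0,0,-0.005,0,0,0],[0,0,-0.004,0,0,0],[0,0,-0.002,0,0,0],[0,0,0,0,0,0],[0,0,0,0,0,0]]'
python3 - <<'E'
from h import *
from cell import manip
a=manip.get_image("side");b=manip.get_image("wrist")
cv2.imwrite("pics/lift.png",np.hstack([cv2.resize(a["pixels"][130:400,130:400],(400,400)),cv2.resize(b["pixels"],(400,400))]))
print(manip.state()["moment"],manip.state()["force"])
E
```

```text
t: 6.28
eef_pos: [0.5274, -0.0586, 0.1643]
tool_rot: [0.748, 0.664, 0.0, 0.0]
force: [0.2, 0.1, -4.0]
width: 0.015
grip_force: 68.2
[-0.01143364 -0.02045296 -0.01315261] [ 0.21770761  0.88448614 -3.13624906]
```

View pics/lift.png

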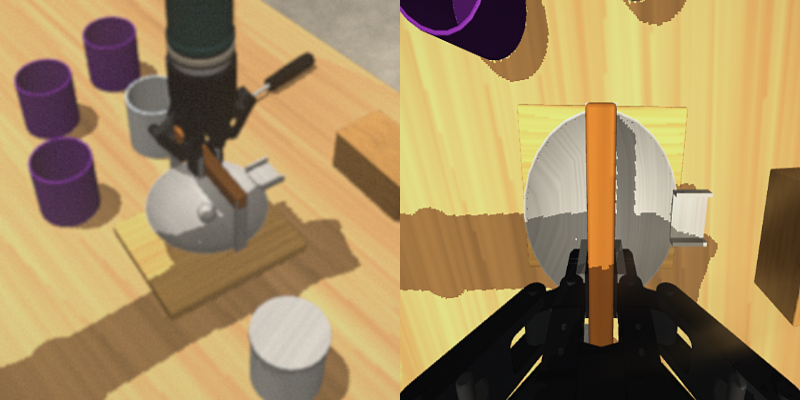

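The dish hangs level and clear of the board with the ball in the middle. Next: lift further, then turn.

```bash
python3 -m crank '[[0,0,-0.003,0,0,0],[0,0,-0.007,0,0,0],[0,0,-0.011,0,0,0],[0,0,-0.014,0,0,0],[0,0,-0.015,0,0,0],[0,0,-0.015,0,0,0],[0,0,-0.015,0,0,0],[0,0,-0.014,0,0,0],[0,0,-0.013,0,0,0],[0,0,-0.011,0,0,0],[0,0,-0.007,0,0,0],[0,0,-0.003,0,0,0]]'
python3 -m crank '[[0,0,0,0,0,-0.006],[0,0,0,0,0,-0.012],[0,0,0,0,0,-0.018],[0,0,0,0,0,-0.024],[0,0,0,0,0,-0.03],[0,0,0,0,0,-0.03],[0,0,0,0,0,-0.03],[0,0,0,0,0,-0.03],[0,0,0,0,0,-0.03],[0,0,0,0,0,-0.03],[0,0,0,0,0,-0.03],[0,0,0,0,0,-0.03]]'
python3 -m crank '[[0,0,0,0,0,-0.03],[0,0,0,0,0,-0.03],[0,0,0,0,0,-0.03],[0,0,0,0,0,-0.03],[0,0,0,0,0,-0.03],[0,0,0,0,0,-0.03],[0,0,0,0,0,-0.03],[0,0,0,0,0,-0.03],[0,0,0,0,0,-0.03],[0,0,0,0,0,-0.03],[0,0,0,0,0,-0.03],[0,0,0,0,0,-0.03]]'
python3 -m crank '[[0,0,0,0,0,-0.03],[0,0,0,0,0,-0.03],[0,0,0,0,0,-0.03],[0,0,0,0,0,-0.03],[0,0,0,0,0,-0.03],[0,0,0,0,0,-0.03],[0,0,0,0,0,-0.03],[0,0,0,0,0,-0.024],[0,0,0,0,0,-0.018],[0,0,0,0,0,-0.012],[0,0,0,0,0,-0.006],[0,0,0,0,0,0]]'
python3 - <<'E'
from h import *
from cell import manip
u=np.radians(83.2)
rel(manip.state(),[.586-.105*np.cos(u),.139-.105*np.sin(u),.246],83.2)
E
```

```text
t: 7.38
eef_pos: [0.5278, -0.0587, 0.2418]
tool_rot: [0.748, 0.664, 0.0, 0.0]
force: [0.3, 0.4, -4.0]
width: 0.0148
grip_force: 68.3
t: 8.38
eef_pos: [0.5271, -0.0587, 0.2405]
tool_rot: [0.571, 0.821, -0.0, -0.0]
force: [0.2, 0.2, -3.8]
width: 0.0149
grip_force: 68.3
t: 9.38
eef_pos: [0.5271, -0.0588, 0.2405]
tool_rot: [0.319, 0.948, -0.0, -0.001]
force: [-0.2, 1.1, -3.5]
width: 0.0153
grip_force: 68.3
t: 10.38
eef_pos: [0.5274, -0.0588, 0.2409]
tool_rot: [0.114, 0.993, -0.0, -0.0]
force: [0.0, -0.7, -3.9]
width: 0.0148
grip_force: 68.3
pos [ 0.5274 -0.0588  0.2409] yaw 76.92 tilt z [-3.e-04  0.e+00 -1.e+00] shift frac [-0.0398  0.1692 -0.0086] turn -0.0698 t 10.3833
```

```bash
python3 -m crank '[[0,0,0,0,0,-0.01],[0,0,0,0,0,-0.02],[0,0,0,0,0,-0.02],[0,0,0,0,0,-0.015],[0,0,0,0,0,-0.005],[-0.0005,0.0015,0,0,0,0],[-0.001,0.003,0,0,0,0],[-0.0015,0.0045,0,0,0,0],[-0.002,0.006,0,0,0,0],[-0.0025,0.0075,0,0,0,0],[-0.003,0.009,0,0,0,0],[-0.0035,0.0095,0,0,0,0]]'
python3 -m crank '[[-0.0035,0.0095,0,0,0,0],[-0.0035,0.0095,0,0,0,0],[-0.0035,0.0095,0,0,0,0],[-0.0035,0.0095,0,0,0,0],[-0.0035,0.0095,0,0,0,0],[-0.0035,0.0095,0,0,0,0],[-0.0035,0.0085,0,0,0,0],[-0.003,0.0075,0,0,0,0],[-0.0025,0.006,0,0,0,0],[-0.002,0.0045,0,0,0,0],[-0.0015,0.003,0,0,0,0],[-0.001,0.0015,0,0,0,0]]'
python3 - <<'E'
from h import *
from cell import manip
a=manip.get_image("side");c=manip.get_image("top")
cv2.imwrite("pics/over.png",np.hstack([cv2.resize(a["pixels"][110:310,130:330],(400,400)),cv2.resize(c["pixels"][150:320,180:350],(400,400),interpolation=cv2.INTER_CUBIC)]))
np.savez("top2.npz",**c);np.savez("side2.npz",**a)
u=np.radians(83.2)
rel(manip.state(),[.586-.105*np.cos(u),.139-.105*np.sin(u),.241],83.2)
E
```

```text
t: 11.38
eef_pos: [0.5389, -0.0345, 0.241]
tool_rot: [0.059, 0.998, 0.0, -0.0]
force: [-0.5, 0.2, -2.5]
width: 0.0149
grip_force: 68.3
t: 12.38
eef_pos: [0.5656, 0.015, 0.241]
tool_rot: [0.059, 0.998, -0.0, -0.0]
force: [-0.6, -0.7, -3.1]
width: 0.0152
grip_force: 68.3
pos [0.5655 0.0147 0.241 ] yaw 83.2 tilt z [ 1.e-04 -1.e-04 -1.e+00] shift frac [-0.0093  0.0347  0.    ] turn 0.0 t 12.4833
```

View pics/over.png

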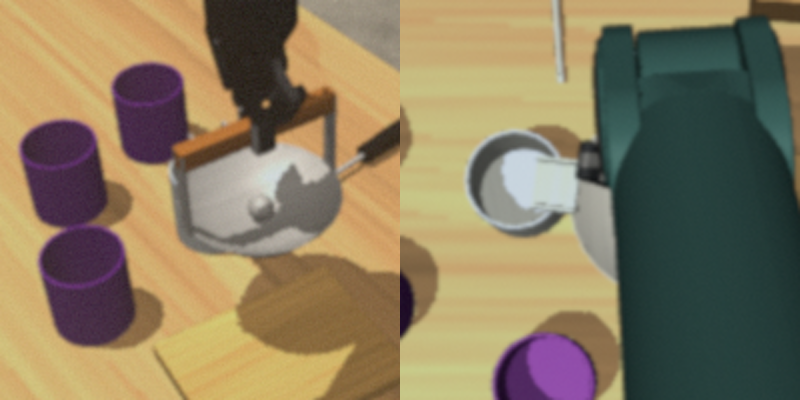

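The lip tip is at about (534,183) in the top crop, already over the edge of the bare tin's mouth, with the ball central. I'll make the last small shift.

```bash
python3 -m crank '[[-0.0005,0.0015,0,0,0,0],[-0.001,0.003,0,0,0,0],[-0.001,0.0045,0,0,0,0],[-0.0015,0.0055,0,0,0,0],[-0.0015,0.0055,0,0,0,0],[-0.0015,0.005,0,0,0,0],[-0.001,0.004,0,0,0,0],[-0.001,0.003,0,0,0,0],[-0.0005,0.0015,0,0,0,0],[0,0.001,0,0,0,0],[0,0,0,0,0,0],[0,0,0,0,0,0]]'
python3 -m crank '[[0,0,0,0,0,0],[0,0,0,0,0,0],[0,0,0,0,0,0],[0,0,0,0,0,0],[0,0,0,0,0,0],[0,0,0,0,0,0],[0,0,0,0,0,0],[0,0,0,0,0,0]]'
python3 - <<'E'
from h import *
from cell import manip
a=manip.get_image("side");c=manip.get_image("top")
cv2.imwrite("pics/end.png",np.hstack([cv2.resize(a["pixels"][110:310,130:330],(400,400)),cv2.resize(c["pixels"][150:320,180:350],(400,400),interpolation=cv2.INTER_CUBIC)]))
u=np.radians(83.2)
rel(manip.state(),[.586-.105*np.cos(u),.139-.105*np.sin(u),.241],83.2)
print("lip px at tin axis, z .155, in crop:",(proj(c,[.586,.139,.155])-[180,150])*400/170+[400,0])
print("prev lip tip measured",ray(c,(236.9,227.8),.155))
E
```

```text
t: 13.48
eef_pos: [0.5735, 0.0345, 0.241]
tool_rot: [0.059, 0.998, -0.0, -0.0]
force: [0.3, 0.3, -3.0]
width: 0.0152
grip_force: 68.3
t: 14.15
eef_pos: [0.5736, 0.0346, 0.241]
tool_rot: [0.059, 0.998, -0.0, -0.0]
force: [0.9, 0.3, -1.8]
width: 0.0151
grip_force: 68.3
pos [0.5736 0.0346 0.241 ] yaw 83.21 tilt z [ 0.  0. -1.] shift frac [0.0001 0.0001 0.    ] turn 0.0001 t 14.25
lip px at tin axis, z .155, in crop: [509.49565516 168.23388213]
prev lip tip measured [0.57434627 0.11982438 0.155     ]
```

View pics/end.png

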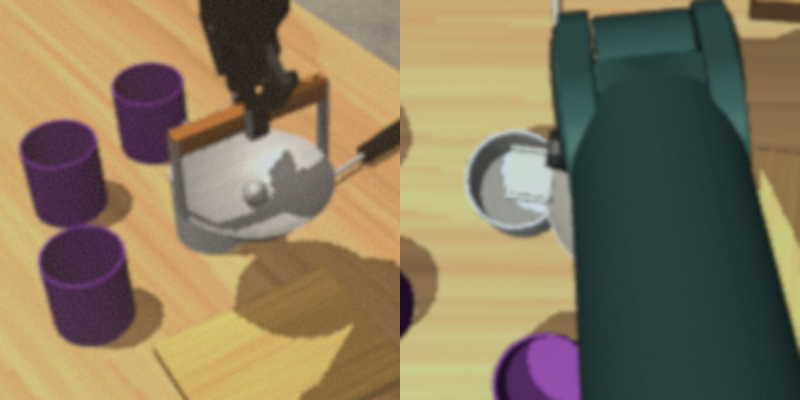

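The lip tip is at about (504,172) in the top crop, within a few mm of the tin's axis at (509,168). The dish is level and the ball is in the middle, so I'm handing in.

```bash
python3 -c "
from cell import manip
print(manip.finish_job())"
```

```text
the job is handed in; nothing more can be done
None
```

I handed the job in at about 14 s with the dish held level and still, turned a quarter turn, its lip tip within a few mm of the open tin's axis and about 65 mm above its rim, and the ball in the middle; the hand-in gave no verdict.

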